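Nest three rinse baskets on the drying hook

ROBOT

A 6-joint arm with a two-finger parallel gripper is mounted at the origin on a cart in front of the work surface, level with it; the furniture and walls round the work are solid. World frame = base frame: x ahead of the robot, y to its left, z up, the work surface at z = 0. Lengths are in m, angles in rad, forces in N, time in s.
With the tool pointing down it reaches from about 0.35 to 0.775 m from the base axis. Payload 7.3 kg.
Tool frame: the origin (TCP) lies midway between the tips of the shut fingers; the grasp point (between the pads) lies 19 mm behind it (hold_point_z is the distance from the TCP to the grasp point, in m); z points along the fingers, y is the line along which they close (so a half turn about z gives the same grasp; the last joint's range is limited). The gripper opens to 92 mm and grips with 3 to 60 N. Pads are 19 mm wide; open, the fingers measure 130 mm over their backs; the gripper's body (75 mm by 190 mm) begins 47 mm behind the grasp point.
Start: joints at [1.04, 0.342, 1.524, -0, 1.275, -0.146], TCP at [0.197, 0.487, 0.227] pointing down, gripper open.
Joint ranges: [-2.53, 2.53], [-0.77, 2.02], [0.04, 2.7], [-1, 4.14], [0.28, 2.66], [-3.11, 3.11]. Speed limits (rad/s): [2.57, 2.57, 3.14, 3.14, 3.14, 3.14].

INTERFACE

Orientations are given as a unit quaternion [w, x, y, z].
In Python, from station import sense, grab_frame, get_calibration, hand_in, search_frame, regions_of, tip_of, hold_point_z gives the robot as it stands. The module is installed in compiled form; this text tells all that it offers.
- The arm moves only by the tool drive_tool, never from a script. Its argument "targets" is a list of rows, each a list of 2 entries, a list of its own where there are three numbers: the shift along the tool's x, y, z in cm, then the turn, a rotation vector about the tool's x, y, z in degrees. A call has 1 to 12 rows; each row is the pose to reach, as a shift and turn from the pose commanded when the call began, along the tool's axes at that moment; what a row does not reach only later rows make up. A row lasts 1/10 s, in which the tool goes at most 50 mm and 8.59 degrees, less where a joint would pass 70% of its speed; a pose out of reach is approached as far as the arm can. A call with a gripper value outside its range is refused whole. "fingers" is the opening, from 0 (shut) to 1 (fully open), set as the call begins (left out, the last holds). The fingers move at their own pace and stop on an object; "squeeze" is the grip in N (left out, the last holds). Time passes only in rows, so rows that repeat a pose let the fingers close. It gives the time, the measured TCP pose, the force, the opening and the grip force at its end, in the units of the state.
- sense(): the state, without advancing time (a new reading comes with each control period).
- grab_frame(name): name is "scene" or "top"; returns the picture (480x640x3 uint8, red, green, blue); there is no depth.
- get_calibration(name): a dict with "fov_y" (degrees; the focal length in pixels is half the picture's height over the tangent of half this angle, whatever the lens; pixels are square), "cx", "cy" (the principal point, pixels), "origin" and "attitude" of the camera in the world. Camera axes: x right, y down, z forward; pixel columns grow to the right and rows downward; lengths in m; the calibration is good to about 2 mm. A picture is of the moment at which its call begins. get_calibration takes no time and is no camera call.
- hand_in(): hands the job in; it is judged then, once.
Trained networks look in the newest picture that a camera, given by its name, has taken for a name from the list of things; names that differ only in an ending like _2 or _b are one class to them, and where a whole thing is asked for, a point or a joint stands for the part that bears it (a point fixed in the world has none). Each returns a list of dicts, best first, with "confidence" (0 to 1); they miss things now and then, are a little off and sometimes report something else, mostly with a low value. They report only what shows in the picture. A call takes as long as a camera call.
- search_frame(camera, thing): "location" ([column, row] in pixels, amid what is visible of it).
- regions_of(camera, thing): "region" (480x640 bool, what is visible of it) and "location" ([column, row] in pixels, amid what is visible of it).
- tip_of(camera, thing): "location" ([column, row] in pixels: a listed point, or the origin of a listed thing).
The state is a dict: "clock": time; "joint_positions": joint angles; "joint_velocities": joint speeds; "effort": joint torques, N m; "eef_pos": TCP position; "orientation": TCP orientation; "force": force on the tool from outside, world axes, zero at the start; "ft_torque": the same for the moment, N m; "opening": finger opening in m; "grasp_force": force on a finger pad.
Only numpy, scipy, OpenCV 4.12 (cv2) and the standard library are available. Lean on these libraries where they do the work, as an engineer would, in place of code of your own. Each camera call takes 0.05 s, during which the arm holds its last target. There are 200 camera calls.

TASK

Put the three steel rinse baskets away on the drying stand's hook: hang them by their bails over the arm, the largest first and well back near the post, then the middle one in front of it with its box sitting down inside the large one, then the smallest likewise inside the middle one. Each must hang still and upright with its bar on the arm, let go, before you fetch the next, and the dish, loupe and tweezers stay where they are.

Things in the scene. Friction and masses are not known exactly. Their poses are not given: they have to be found in the camera images.
- stand: drying stand, fixed. Origin: on the bench, on the axis of its 14 x 14 mm post; z up. From the post's top a straight level arm, the hook, runs to the stand's -x (roughly to the robot): 10 mm wide, flat top 150 mm, underside 140 mm above the bench, ending in an upturned tip. Base plate 8 mm thick, 100 wide, x = -127 to +38 mm. Baskets hang with their x along the stand's x, bars across the arm.
- hook_seat (a point): point on the arm's flat top, 62 mm before the post axis (x = -62): seat of the large basket's bar, its box then just clear of the post. The middle bar then fits at x = -75, the small at x = -88 mm, with 4 to 6 mm left between front walls. Axes as the stand's. A fixed monitor hangs behind the work, from 0.51 m above the bench up, its face at x = 0.58 (right) to 0.65 m (left): keep the wrist short of it
- hook_tip (a point): top of the upturned tip: x = -108 mm on the stand, 8 mm long, 162 mm above the bench, 12 above the arm. Hung, the middle box dips 26 mm below the large rim, the small 20 mm below the middle rim: bring the box down wholly in front of the tip, go back with arm inside the bail, basket lifted by more than that, then lower. Axes as the stand's
- large_basket: largest rinse basket: loose, plain slotted steel box, open top, 106 (its x) x 84 mm (its y), walls 38 high, 2.5 thick, 0.16 kg; symmetric. Origin: centre of underside, z up. Straps outside the y walls (in all 90 mm wide) carry a bar along y, 8 x 8 mm, underside 118 mm up. On it a grip tab, 126 to 165 mm up, 24 wide (y), 5 thick (x): grip its width, fingertips above the bar.
- middle_basket: middle rinse basket: loose, plain slotted steel box, open top, 64 (its x) x 58 mm (its y), walls 32 high, 2.5 thick, 0.1 kg; symmetric. Origin: centre of underside, z up. Straps outside the y walls (in all 64 mm wide) carry a bar along y, 8 x 8 mm, underside 106 mm up. On it a grip tab, 114 to 153 mm up, 24 wide (y), 5 thick (x): grip its width, fingertips above the bar.
- small_basket: smallest rinse basket: loose, plain slotted steel box, open top, 24 (its x) x 36 mm (its y), walls 28 high, 2.5 thick, 0.06 kg; symmetric. Origin: centre of underside, z up. Straps outside the y walls (in all 42 mm wide) carry a bar along y, 8 x 8 mm, underside 94 mm up. On it a grip tab, 102 to 141 mm up, 24 wide (y), 5 thick (x): grip its width, fingertips above the bar.
- petri_dish: small clear covered dish, 55 mm across, 12 mm high, loose, low on the bench before the stand; origin under its centre; leave alone
- loupe: black eye loupe, 43 mm across, 34 mm high, loose; origin under its centre; leave alone
- tweezers: steel tweezers lying flat, 126 mm long (their y), 12 mm wide, 9 mm high; origin under the centre; leave alone
- large_basket_bar (a point): middle of the underside of the large basket's bail bar; axes as the basket's
- middle_basket_bar (a point): middle of the underside of the middle basket's bail bar; axes as the basket's
- small_basket_bar (a point): middle of the underside of the small basket's bail bar; axes as the basket's

How it is judged:
By the outcome, as a careful person would: the job done as asked, in the order asked, and still so for the second after the job is handed in, with the robot touching nothing.
It also fails if it takes over 72 s, if anything falls off the work surface, if the arm or the gripper's body presses on something with over 40 N, if the wrist force passes 120 N, or if a joint passes its speed limit or range.

## Working session

There is one attempt and no reset: what is moved stays moved. The work goes in short steps, Python scripts to look and compute and a tool call to move; the robot and the scene stay as the last step left them, time stands still between calls to the robot, and variables do not carry over. Pictures are saved under pics/ and viewed, at most 13 in all, crops included, and the job is handed in when it is done.

Besides the shell and the picture viewer there is one more tool, called after "Request:" as name(argument=value, ...) on one line, values as JSON. drive_tool: Moves the arm, as the interface text tells. Its arguments: {"type":"object","properties":{"targets":{"type":"array","items":{"type":"array"}},"fingers":{"type":"number"},"squeeze":{"type":"number"}},"required":["targets"]}

```bash
mkdir -p pics
cat > h.py <<'E'
import numpy as np, cv2
from scipy.spatial.transform import Rotation as R
from station import *
def cam(n):
    c=get_calibration(n); f=240/np.tan(np.radians(c["fov_y"])/2)
    a=np.array(c["attitude"],float)
    r=R.from_quat(a[[1,2,3,0]]).as_matrix() if a.size==4 else a.reshape(3,3)
    return f,c["cx"],c["cy"],np.array(c["origin"]),r
def ray(n,p):
    f,cx,cy,o,r=cam(n); d=r@np.array([(p[0]-cx)/f,(p[1]-cy)/f,1]); return o,d/np.linalg.norm(d)
def atz(n,p,z):
    o,d=ray(n,p); return o+d*(z-o[2])/d[2]
def proj(n,P):
    f,cx,cy,o,r=cam(n); q=r.T@(np.array(P)-o); return np.array([cx+f*q[0]/q[2],cy+f*q[1]/q[2]])
def tri(p1,p2,n1="scene",n2="top"):
    o1,d1=ray(n1,p1);o2,d2=ray(n2,p2)
    A=np.c_[d1,-d2]; t=np.linalg.lstsq(A,o2-o1,rcond=None)[0]
    a=o1+d1*t[0];b=o2+d2*t[1]; return (a+b)/2,np.linalg.norm(a-b)
E
python3 - <<'E'
from h import *
for n in("scene","top"):
    cv2.imwrite(f"pics/{n}0.png",grab_frame(n)[:,:,::-1]); print(n,get_calibration(n))
L={}
for t in ["large_basket_bar","middle_basket_bar","small_basket_bar","hook_seat","hook_tip","stand","large_basket","middle_basket","small_basket"]:
    for n in("scene","top"):
        r=tip_of(n,t); L[n]=r[0]["location"] if r else None
        print(t,n,[(np.round(x["location"]),round(x["confidence"],2)) for x in r[:2]])
    if L["scene"] is not None and L["top"] is not None: print("   ",np.round(tri(L["scene"],L["top"])[0],4),tri(L["scene"],L["top"])[1])
s=sense();print(s["eef_pos"],s["orientation"],s["clock"],hold_point_z if not callable(hold_point_z) else hold_point_z())
E
```

```text
scene {'fov_y': 44.04984074272976, 'cx': 313.7267187138496, 'cy': 236.31691593634196, 'origin': array([ 0.03620612, -0.7127174 ,  0.63960398]), 'attitude': array([-0.45155012,  0.84471192, -0.25357218,  0.13514959])}
top {'fov_y': 44.30916547875955, 'cx': 313.8850785897856, 'cy': 232.87253324635594, 'origin': array([ 0.35282082, -0.01992622,  1.20130567]), 'attitude': array([ 0.04008452, -0.70085511,  0.70962267, -0.06025794])}
large_basket_bar scene [(array([388., 282.]), 0.72)]
large_basket_bar top [(array([405., 242.]), 0.69)]
    [ 0.4872 -0.22    0.122 ] 0.0025853766232136186
middle_basket_bar scene [(array([343., 238.]), 0.81)]
middle_basket_bar top [(array([320., 232.]), 0.67)]
    [ 0.5155 -0.0663  0.0978] 0.007236168421333402
small_basket_bar scene [(array([292., 266.]), 0.88)]
small_basket_bar top [(array([332., 281.]), 0.76)]
    [ 0.4154 -0.0828  0.0949] 0.007403338731448403
hook_seat scene [(array([305., 169.]), 0.79)]
hook_seat top [(array([238., 211.]), 0.55)]
    [0.5444 0.0854 0.1517] 0.0006959912621256955
hook_tip scene [(array([281., 167.]), 0.67)]
hook_tip top [(array([232., 239.]), 0.64)]
    [0.4939 0.0919 0.1665] 0.006313102947694949
stand scene [(array([332., 228.]), 0.72)]
stand top [(array([245., 196.]), 0.8)]
    [0.6032 0.0858 0.0047] 0.0021004279204550427
large_basket scene [(array([384., 343.]), 0.56)]
large_basket top [(array([396., 247.]), 0.78)]
    [ 0.4911 -0.2212  0.0035] 0.005537703137353547
middle_basket scene [(array([342., 282.]), 0.97), (array([343., 236.]), 0.62)]
middle_basket top [(array([320., 236.]), 0.65), (array([331., 283.]), 0.4)]
    [ 0.5177 -0.0684  0.0073] 0.0016477793894809534
small_basket scene [(array([295., 309.]), 0.71)]
small_basket top [(array([326., 286.]), 0.86), (array([246., 194.]), 0.67)]
    [ 0.4157 -0.0795  0.0036] 0.0011719375086922188
[0.19703458 0.48663559 0.22673927] [-1.22219329e-06  1.91211316e-01  9.81548894e-01  4.31230809e-05] 1.0 0.0188
```

Run:
```python
import cv2
a=cv2.imread("pics/top0.png")[130:330,200:467]; b=cv2.imread("pics/scene0.png")[120:390,220:500]
cv2.imwrite("pics/top0c.png",cv2.resize(a,(800,600),interpolation=cv2.INTER_CUBIC))
cv2.imwrite("pics/scene0c.png",cv2.resize(b,(620,598),interpolation=cv2.INTER_CUBIC))
```

```text
(no output)
```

View pics/top0c.png

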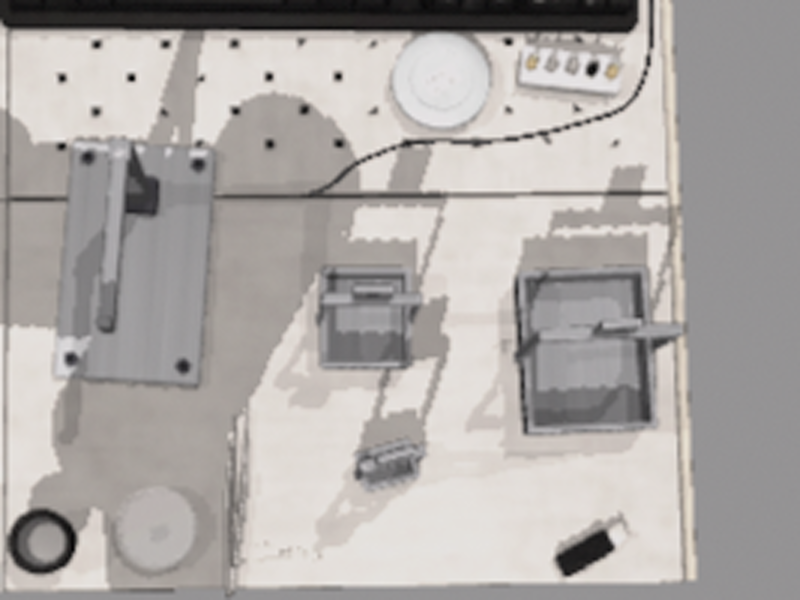

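View pics/scene0c.png

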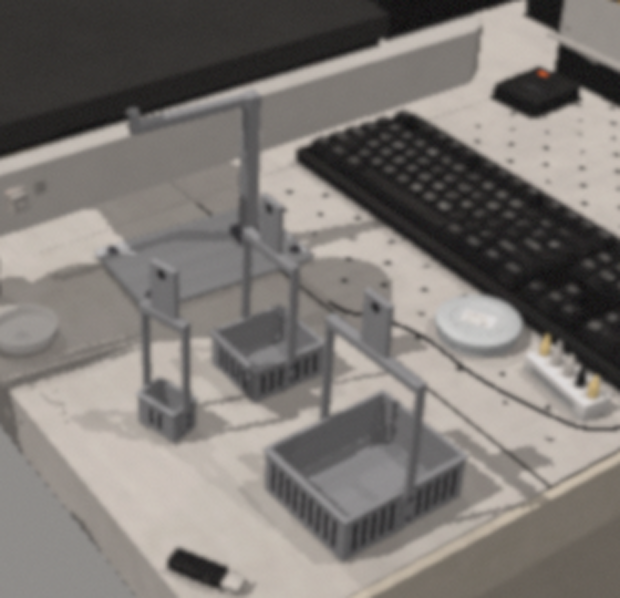

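The top view shows the stand at the left with its arm pointing down the picture. The middle basket is at (365,315), the small one at (390,462) and the large one at (590,350). The baskets are slightly yawed. I'll fit their poses to the masks.

```bash
cat >> h.py <<'E'
from scipy.optimize import minimize
def bx(x0,x1,y0,y1,z0,z1): return np.array([[x,y,z] for x in(x0,x1) for y in(y0,y1) for z in(z0,z1)])/1e3
def basket(lx,ly,h,w,b): 
    s=3 if w-ly>5.9 else (w-ly)/2
    return [bx(-lx/2,lx/2,-ly/2,ly/2,0,h),bx(-4,4,-w/2,-w/2+s,h*.3,b+8),bx(-4,4,w/2-s,w/2,h*.3,b+8),bx(-4,4,-w/2,w/2,b,b+8),bx(-2.5,2.5,-12,12,b+8,b+47)]
M={"large_basket":basket(106,84,38,90,118),"middle_basket":basket(64,58,32,64,106),"small_basket":basket(24,36,28,42,94),
"stand":[bx(-127,38,-50,50,0,8),bx(-7,7,-7,7,0,150),bx(-112,7,-5,5,140,150),bx(-112,-104,-5,5,140,162)]}
def sil(n,parts,p):
    c,s=np.cos(p[2]),np.sin(p[2]); T=np.array([[c,-s,0],[s,c,0],[0,0,1]])
    f,cx,cy,o,r=cam(n); im=np.zeros((1920,2560),np.uint8)
    for b in parts:
        q=(b@T.T+[p[0],p[1],p[3] if len(p)>3 else 0]-o)@r; uv=np.c_[cx+f*q[:,0]/q[:,2],cy+f*q[:,1]/q[:,2]]
        cv2.fillConvexPoly(im,np.round(cv2.convexHull(((uv+.5)*4-.5).astype(np.float32))*16).astype(np.int32),255,shift=4)
    return cv2.resize(im,(640,480),interpolation=cv2.INTER_AREA)/255.
def fit(name,p0,masks):
    def cost(p):
        t=0
        for n,m in masks.items():
            a=sil(n,M[name],p); t+=np.abs(a-m).sum()/m.sum()
        return t
    S=np.array([p0]+[np.array(p0)+d for d in np.diag([.008,.008,.12])])
    r=minimize(cost,p0,method="Nelder-Mead",options=dict(initial_simplex=S,xatol=1e-4,fatol=1e-4)); return r.x,r.fun
def mask(n,t,near=None):
    r=regions_of(n,t)
    if near is not None: r=[x for x in r if np.hypot(*(np.array(x["location"])-near))<40]
    return r[0]["region"].astype(float) if r else None
E
python3 - <<'E'
from h import *
for n in("scene","top"): grab_frame(n)
for t,p in dict(large_basket=(.491,-.221,0),middle_basket=(.516,-.068,0),small_basket=(.4155,-.08,.1),stand=(.603,.086,-.06)).items():
    ms={}
    for n in("scene","top"):
        m=mask(n,t,proj(n,[p[0],p[1],.05]))
        if m is not None: ms[n]=m
    print(t,*[(k,int(v.sum()),np.round(fit(t,p,{k:v})[0],4),round(fit(t,p,{k:v})[1],3)) for k,v in ms.items()],"both",fit(t,p,ms))
E
```

```text
large_basket ('scene', 5369, array([ 0.4908, -0.2148,  0.029 ]), np.float64(0.036)) ('top', 2486, array([ 0.4929, -0.2173,  0.0316]), np.float64(0.04)) both (array([ 0.49139237, -0.21521269,  0.03620922]), np.float64(0.12564563550631896))
middle_basket ('scene', 2141, array([ 0.5157, -0.0669, -0.0244]), np.float64(0.098)) ('top', 1108, array([ 0.5165, -0.0697, -0.0106]), np.float64(0.063)) both (array([ 0.51594654, -0.06799342, -0.01955751]), np.float64(0.1828107849435628))
small_basket ('scene', 1131, array([ 0.416 , -0.0801,  0.2504]), np.float64(0.186)) ('top', 253, array([ 0.4175, -0.0833,  0.2879]), np.float64(0.128)) both (array([ 0.41636029, -0.08084738,  0.28221996]), np.float64(0.36361901320010503))
stand ('scene', 2796, array([ 0.6044,  0.0858, -0.0727]), np.float64(0.357)) ('top', 3940, array([ 0.6036,  0.0837, -0.0719]), np.float64(0.027)) both (array([ 0.60355616,  0.08457256, -0.07208457]), np.float64(0.3966972596464713))
```

```bash
cat >> h.py <<'E'
# rows for world targets (x,y,z,yaw of basket frame rad); tool down, tool x = -basket x
def rows(*T,tilt=True):
    s=sense(); q=np.array(s["orientation"]); r=R.from_quat(q[[1,2,3,0]]); p=np.array(s["eef_pos"])
    print("t",s["clock"],"p",np.round(p,4),"q6",np.round(s["joint_positions"],2),"F",np.round(s["force"],1),"open",s["opening"],s["grasp_force"])
    for x,y,z,w in T:
        c,sn=np.cos(w),np.sin(w)
        g=R.from_matrix(np.array([[-c,-sn,0],[-sn,c,0],[0,0,-1]]))
        print([list(np.round(r.inv().apply(np.array([x,y,z])-p)*100,2)),list(np.round((r.inv()*g).as_rotvec(degrees=True),1))])
E
python3 -c "
from h import *
rows((.42,.12,.25,0.03),(.492,-.2162,.20,.03),(.492,-.2162,.131,.03))"
```

```text
t 1.5 p [0.197  0.4866 0.2267] q6 [ 1.04  0.34  1.52  0.    1.28 -0.15] F [ 0.3 -0.2  0.5] open 0.091697891300483 0.0
[[np.float64(-34.43), np.float64(-25.61), np.float64(-2.33)], [np.float64(0.0), np.float64(0.0), np.float64(-23.8)]]
[[np.float64(-53.72), np.float64(-54.07), np.float64(2.67)], [np.float64(0.0), np.float64(0.0), np.float64(-23.8)]]
[[np.float64(-53.72), np.float64(-54.07), np.float64(9.57)], [np.float64(0.0), np.float64(0.0), np.float64(-23.8)]]
```

Request:
drive_tool(targets=[[[-34.4,-25.6,-2.3],[0,0,-23.8]],[[-34.4,-25.6,-2.3],[0,0,-23.8]],[[-34.4,-25.6,-2.3],[0,0,-23.8]],[[-34.4,-25.6,-2.3],[0,0,-23.8]],[[-34.4,-25.6,-2.3],[0,0,-23.8]],[[-34.4,-25.6,-2.3],[0,0,-23.8]],[[-34.4,-25.6,-2.3],[0,0,-23.8]],[[-34.4,-25.6,-2.3],[0,0,-23.8]],[[-53.7,-54.1,2.6],[0,0,-23.8]],[[-53.7,-54.1,2.6],[0,0,-23.8]],[[-53.7,-54.1,2.6],[0,0,-23.8]],[[-53.7,-54.1,2.6],[0,0,-23.8]]], fingers=1)

```text
clock: 2.7
eef_pos: [0.4458, -0.0364, 0.2234]
orientation: [0.0, -0.015, 1.0, 0.0]
force: [1.3, 1.4, -0.6]
opening: 0.0921
grasp_force: 0.0
```

```bash
python3 -c "
from h import *
rows((.492,-.2162,.20,.03),(.492,-.2162,.131,.03))"
```

```text
t 2.7 p [ 0.4458 -0.0364  0.2234] q6 [-0.25  0.2   1.73  0.    1.21 -1.85] F [ 1.3  1.4 -0.6] open 0.09208002438418764 0.0
[[np.float64(-4.07), np.float64(-18.11), np.float64(2.35)], [np.float64(0.0), np.float64(0.1), np.float64(0.0)]]
[[np.float64(-4.06), np.float64(-18.11), np.float64(9.25)], [np.float64(0.0), np.float64(0.1), np.float64(0.0)]]
```

Request:
drive_tool(targets=[[[-4.1,-18.1,2.4],[0,0,0]],[[-4.1,-18.1,2.4],[0,0,0]],[[-4.1,-18.1,2.4],[0,0,0]],[[-4.1,-18.1,2.4],[0,0,0]],[[-4.1,-18.1,2.4],[0,0,0]],[[-4.1,-18.1,2.4],[0,0,0]],[[-4.1,-18.1,2.4],[0,0,0]]])

```text
clock: 3.4
eef_pos: [0.4919, -0.2129, 0.1995]
orientation: [-0.0, -0.016, 1.0, 0.0]
force: [-0.2, 0.9, -0.0]
opening: 0.0918
grasp_force: 0.0
```

```bash
python3 -c "
from h import *
rows((.492,-.2162,.16,.03),(.492,-.2162,.131,.03))"
```

```text
t 3.4 p [ 0.4919 -0.2129  0.1995] q6 [-0.55  0.39  1.54  0.    1.22 -2.15] F [-0.2  0.9 -0. ] open 0.09178883260671411 0.0
[[np.float64(0.0), np.float64(-0.33), np.float64(3.95)], [np.float64(0.0), np.float64(-0.0), np.float64(0.1)]]
[[np.float64(0.0), np.float64(-0.33), np.float64(6.85)], [np.float64(0.0), np.float64(-0.0), np.float64(0.1)]]
```

Request:
drive_tool(targets=[[[0,-0.1,2],[0,0,0]],[[0,-0.1,4],[0,0,0]],[[0,-0.1,4],[0,0,0]],[[0,-0.1,4],[0,0,0]]])

```text
clock: 3.8
eef_pos: [0.4924, -0.214, 0.1601]
orientation: [0.0, -0.016, 1.0, 0.0]
force: [-0.1, -0.3, 0.3]
opening: 0.0919
grasp_force: 0.0
```

```bash
python3 -c "
from h import *
rows((.492,-.2162,.16,.03),(.492,-.2162,.131,.03))
a=grab_frame('top');b=grab_frame('scene')
a=a[180:300,330:490];b=b[180:380,270:470]
o=np.zeros((500,1167,3),np.uint8)
cv2.imwrite('pics/g1.png',np.hstack([cv2.resize(a,(480,360),interpolation=2),cv2.resize(b,(320,360),interpolation=2)])[:,:,::-1])"
```

```text
t 3.8 p [ 0.4924 -0.214   0.1601] q6 [-0.55  0.43  1.59  0.    1.12 -2.16] F [-0.1 -0.3  0.3] open 0.09187973602074391 0.0
[[np.float64(0.04), np.float64(-0.22), np.float64(0.01)], [np.float64(0.0), np.float64(0.0), np.float64(0.1)]]
[[np.float64(0.04), np.float64(-0.22), np.float64(2.91)], [np.float64(0.0), np.float64(0.0), np.float64(0.1)]]
```

View pics/g1.png

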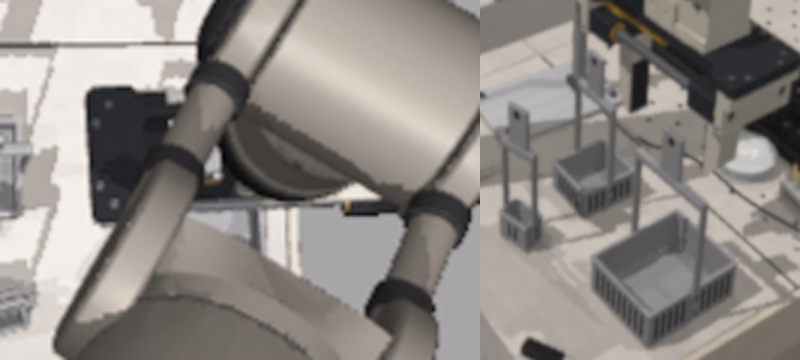

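The tab, at (672,145) in the right half of the crop, stands midway between the fingers at (640,100) and (718,160). I'll go down and close on it.

Request:
drive_tool(targets=[[[0,-0.2,1.5],[0,0,0]],[[0,-0.2,2.9],[0,0,0]],[[0,-0.2,2.9],[0,0,0]]])

```text
clock: 4.2
eef_pos: [0.4918, -0.2165, 0.1299]
orientation: [-0.001, -0.015, 1.0, 0.0]
force: [-0.1, 0.5, 0.6]
opening: 0.0915
grasp_force: 0.0
```

Request:
drive_tool(targets=[[[0,0,0],[0,0,0]],[[0,0,0],[0,0,0]],[[0,0,0],[0,0,0]],[[0,0,0],[0,0,0]],[[0,0,0],[0,0,0]],[[0,0,0],[0,0,0]]], fingers=0, squeeze=25)

```text
clock: 4.8
eef_pos: [0.4923, -0.217, 0.1305]
orientation: [0.0, -0.015, 1.0, -0.0]
force: [0.2, -0.9, -0.3]
opening: 0.0484
grasp_force: 0.0
```

Request:
drive_tool(targets=[[[0,0,0],[0,0,0]],[[0,0,0],[0,0,0]],[[0,0,0],[0,0,0]],[[0,0,0],[0,0,0]],[[0,0,0],[0,0,0]],[[0,0,0],[0,0,0]]])

```text
clock: 5.4
eef_pos: [0.4922, -0.217, 0.1303]
orientation: [-0.0, -0.015, 1.0, 0.0]
force: [-0.3, 0.5, -1.0]
opening: 0.0233
grasp_force: 25.0
```

```bash
python3 -c "
from h import *
u=np.array([np.cos(-.072),np.sin(-.072)])
P=lambda d:np.array([.604,.0847])+u*d
a=P(-200);b=P(-62);print(a,b)
rows((.48,-.21,.19,0),(.40,-.0,.19,-.072),(a[0],a[1],.19,-.072))"
```

```text
[-198.87782391   14.47226162] [-61.23536541   4.5448441 ]
t 5.4 p [ 0.4922 -0.217   0.1303] q6 [-0.56  0.46  1.63  0.    1.05 -2.16] F [-0.3  0.5 -1. ] open 0.02327961212861404 24.994097650051117
[[np.float64(1.19), np.float64(0.73), np.float64(-5.97)], [np.float64(0.0), np.float64(-0.0), np.float64(1.8)]]
[[np.float64(8.55), np.float64(21.97), np.float64(-5.97)], [np.float64(0.0), np.float64(-0.0), np.float64(5.9)]]
[[np.float64(19882.75), np.float64(2078.0), np.float64(-1.99)], [np.float64(0.0), np.float64(-0.0), np.float64(5.9)]]
```

Request:
drive_tool(targets=[[[0,0,-0.7],[0,0,0]],[[0,0,-2],[0,0,0]],[[0,0,-4.5],[0,0,0]],[[0,0,-7.5],[0,0,0]],[[0,0,-10.5],[0,0,0]],[[0,0,-13.5],[0,0,0]],[[0,0,-16],[0,0,0]],[[0,0,-17.5],[0,0,0]],[[0,0,-18],[0,0,0]],[[0,0,-18],[0,0,0]]])

```text
clock: 6.4
eef_pos: [0.4923, -0.217, 0.3109]
orientation: [0.0, -0.015, 1.0, -0.0]
force: [-0.5, 0.9, -1.4]
opening: 0.024
grasp_force: 25.0
```

```bash
cat >> h.py <<'E'
YS=-.072
S0=np.array([.604,.0847])
def ST(d,z,dy=0,dx=0):
    c,s=np.cos(YS),np.sin(YS); return (S0[0]+c*d-s*dy,S0[1]+s*d+c*dy,z,YS)
E
python3 -c "
from h import *
rows(ST(-.2,.31),ST(-.2,.18))
grab_frame('scene');m=mask('scene','large_basket')
s=sense();p=s['eef_pos'];print(m.sum())
M['large_basket']=M['large_basket']
def cost(q): return np.abs(sil('scene',M['large_basket'],q)-m).sum()/m.sum()
q0=np.array([p[0],p[1],.03,p[2]-.1303]);r=minimize(cost,q0,method='Nelder-Mead',options=dict(initial_simplex=np.vstack([q0,q0+np.diag([.008,.008,.1,.008])])))
print(r.x,r.fun,cost(q0),q0)"
```

```text
t 6.4 p [ 0.4923 -0.217   0.3109] q6 [-0.56  0.32  1.33  0.    1.49 -2.16] F [-0.5  0.9 -1.4] open 0.023955065481208702 24.994035065174103
[[np.float64(7.81), np.float64(31.87), np.float64(0.07)], [np.float64(-0.0), np.float64(0.1), np.float64(5.9)]]
[[np.float64(7.82), np.float64(31.87), np.float64(13.07)], [np.float64(-0.0), np.float64(0.1), np.float64(5.9)]]
6325.0
[ 0.49067558 -0.2163014   0.02382662  0.18088503] 0.07473052778423622 0.11474044795783925 [ 0.49185367 -0.21678108  0.03        0.17910292]
```

Request:
drive_tool(targets=[[[0.3,1.2,0],[0,0,0.3]],[[1,4,0],[0,0,0.8]],[[2,8,0],[0,0,1.5]],[[3,12,0],[0,0,2.2]],[[4,16,0],[0,0,3]],[[5,20,0],[0,0,3.7]],[[6,24,0],[0,0,4.5]],[[6.9,28,0],[0,0,5.2]],[[7.5,30.5,0],[0,0,5.8]],[[7.8,31.6,0],[0,0,5.9]],[[7.8,31.9,0],[0,0,5.9]],[[7.8,31.9,0],[0,0,5.9]]])

```text
clock: 7.7
eef_pos: [0.4045, 0.0992, 0.3101]
orientation: [-0.0, 0.036, 0.999, -0.0]
force: [0.1, -0.5, -1.5]
opening: 0.0236
grasp_force: 25.0
```

```bash
python3 -c "
from h import *
rows(ST(-.2,.182),ST(-.062,.182),ST(-.062,.163))"
```

```text
t 7.7 p [0.4045 0.0992 0.3101] q6 [ 0.06  0.08  1.63 -0.    1.43 -1.44] F [ 0.1 -0.5 -1.5] open 0.02360190910683363 24.994013607501984
[[np.float64(-0.01), np.float64(-0.01), np.float64(12.81)], [np.float64(-0.0), np.float64(-0.0), np.float64(0.0)]]
[[np.float64(-13.81), np.float64(-0.01), np.float64(12.81)], [np.float64(-0.0), np.float64(-0.0), np.float64(0.0)]]
[[np.float64(-13.81), np.float64(-0.01), np.float64(14.71)], [np.float64(-0.0), np.float64(-0.0), np.float64(0.0)]]
```

Request:
drive_tool(targets=[[[0,0,1],[0,0,0]],[[0,0,3.5],[0,0,0]],[[0,0,6.5],[0,0,0]],[[0,0,9.5],[0,0,0]],[[0,0,11.7],[0,0,0]],[[0,0,12.7],[0,0,0]],[[0,0,12.7],[0,0,0]],[[0,0,12.7],[0,0,0]]])

```text
clock: 8.5
eef_pos: [0.4052, 0.0991, 0.1839]
orientation: [0.0, 0.037, 0.999, 0.0]
force: [-0.1, -0.3, -1.7]
opening: 0.0236
grasp_force: 25.0
```

Run:
```python
from h import *
rows(ST(-.2,.182),ST(-.062,.182),ST(-.062,.163))
print(tip_of('scene','stand')[:0])
im=grab_frame('scene'); m=mask('scene','large_basket')
p=sense()['eef_pos'];z=p[2]-.1303
def cost(q): return np.abs(sil('scene',M['large_basket'],[q[0],q[1],q[2],z])-m).sum()/m.sum()
q0=np.array([p[0],p[1],YS]);r=minimize(cost,q0,method='Nelder-Mead',options=dict(initial_simplex=np.vstack([q0,q0+np.diag([.008,.008,.1])])))
print(r.x,r.fun,cost(q0),q0)
cv2.imwrite('pics/a1.png',cv2.resize(im[130:330,200:460],(780,600),interpolation=2)[:,:,::-1])
```

```text
t 8.5 p [0.4052 0.0991 0.1839] q6 [ 0.06  0.19  1.87  0.    1.09 -1.44] F [-0.1 -0.3 -1.7] open 0.023620337480182288 24.994001984596252
[[np.float64(0.06), np.float64(-0.0), np.float64(0.19)], [np.float64(0.0), np.float64(0.1), np.float64(-0.1)]]
[[np.float64(-13.74), np.float64(0.01), np.float64(0.21)], [np.float64(0.0), np.float64(0.1), np.float64(-0.1)]]
[[np.float64(-13.73), np.float64(0.01), np.float64(2.11)], [np.float64(0.0), np.float64(0.1), np.float64(-0.1)]]
[]
[ 0.40449455  0.10140034 -0.07840504] 0.11697096823225413 0.15123757409940722 [ 0.40525209  0.09940771 -0.072     ]
```

View pics/a1.png

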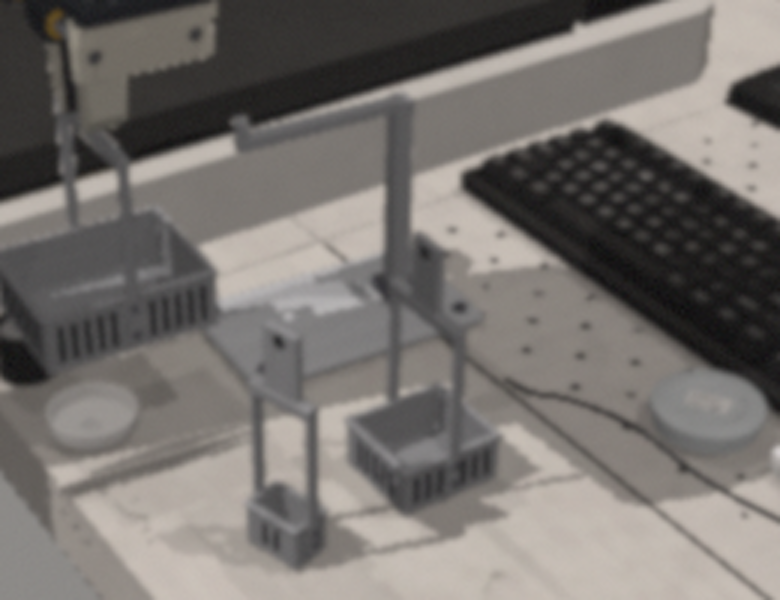

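The basket hangs upright at about (110,290), in front of the hook tip at (240,130). Its bar is above the arm and its rim is below it, so I'll move it in over the arm.

Request:
drive_tool(targets=[[[-0.7,0,0.1],[0,0,0]],[[-2.2,0,0.1],[0,0,0]],[[-4.2,0,0.1],[0,0,0]],[[-6.5,0,0.1],[0,0,0]],[[-9,0,0.1],[0,0,0]],[[-11,0,0.1],[0,0,0]],[[-12.6,0,0.1],[0,0,0]],[[-13.5,-0.1,0.1],[0,0,0]],[[-13.7,-0.1,0.1],[0,0,0]],[[-13.7,-0.1,0.1],[0,0,0]],[[-13.7,-0.1,0.1],[0,0,0]],[[-13.7,-0.1,0.1],[0,0,0]]])

```text
clock: 9.85
eef_pos: [0.5406, 0.0887, 0.1826]
orientation: [0.0, 0.036, 0.999, 0.0]
force: [0.4, 0.3, -0.8]
opening: 0.0236
grasp_force: 25.0
```

```bash
sed -i 's/^S0=.*/S0=np.array([.605,.084])/' h.py
cat >> h.py <<'E'
def fitz(n,name,q0,z,m):
    q0=np.array(q0); c=lambda q: np.abs(sil(n,M[name],[q[0],q[1],q[2],z])-m).sum()/m.sum()
    r=minimize(c,q0,method='Nelder-Mead',options=dict(initial_simplex=np.vstack([q0,q0+np.diag([.008,.008,.1])]))); return np.round(r.x,4),round(r.fun,3)
def sx(p): 
    c,s=np.cos(YS),np.sin(YS); d=np.array(p[:2])-S0; return np.round([c*d[0]+s*d[1],-s*d[0]+c*d[1]],4)
E
python3 - <<'E'
from h import *
rows(ST(-.0625,.164),ST(-.0625,.162))
p=sense()['eef_pos'];print(sx(p))
im=grab_frame('scene'); m=mask('scene','large_basket')
print(fitz('scene','large_basket',[p[0],p[1],YS],p[2]-.1303,m))
E
```

```text
t 9.85 p [0.5406 0.0887 0.1826] q6 [ 0.02  0.42  1.53  0.    1.19 -1.48] F [ 0.4  0.3 -0.8] open 0.023551434596336254 24.994078874588013
[[np.float64(-0.21), np.float64(-0.0), np.float64(1.86)], [np.float64(0.0), np.float64(0.0), np.float64(-0.0)]]
[[np.float64(-0.21), np.float64(-0.0), np.float64(2.06)], [np.float64(0.0), np.float64(0.0), np.float64(-0.0)]]
[-0.0646  0.    ]
(array([ 0.5397,  0.0909, -0.0857]), np.float64(0.117))
```

Request:
drive_tool(targets=[[[-0.2,0,0],[0,0,0]],[[-0.2,0,0.6],[0,0,0]],[[-0.2,0,1.2],[0,0,0]],[[-0.2,0,1.6],[0,0,0]],[[-0.2,0,1.9],[0,0,0]],[[-0.2,0,2.05],[0,0,0]],[[-0.2,0,2.05],[0,0,0]],[[-0.2,0,2.05],[0,0,0]]])

```text
clock: 10.75
eef_pos: [0.5431, 0.0884, 0.1621]
orientation: [0.0, 0.036, 0.999, 0.0]
force: [-0.5, 0.2, 1.0]
opening: 0.0237
grasp_force: 25.0
```

Run:
```python
from h import *
rows(ST(-.0625,.162))
p=sense()['eef_pos'];print(sx(p))
im=grab_frame('scene'); m=mask('scene','large_basket')
print(fitz('scene','large_basket',[p[0],p[1],YS],p[2]-.1303,m))
```

```text
t 10.75 p [0.5431 0.0884 0.1621] q6 [ 0.02  0.45  1.55  0.    1.14 -1.48] F [-0.5  0.2  1. ] open 0.023729365676504702 24.99570608139038
[[np.float64(0.04), np.float64(0.0), np.float64(0.01)], [np.float64(0.0), np.float64(0.0), np.float64(-0.0)]]
[-0.0621 -0.    ]
(array([ 0.5421,  0.0911, -0.0719]), np.float64(0.159))
```

Request:
drive_tool(targets=[[[0,0,0],[0,0,0]],[[0,0,0],[0,0,0]],[[0,0,0],[0,0,0]],[[0,0,0],[0,0,0]],[[0,0,0],[0,0,0]],[[0,0,-1],[0,0,0]],[[0,0,-3],[0,0,0]],[[0,0,-6],[0,0,0]],[[0,0,-9],[0,0,0]],[[0,0,-9],[0,0,0]]], fingers=0.6)

```text
clock: 11.85
eef_pos: [0.5452, 0.0885, 0.2571]
orientation: [0.005, 0.036, 0.999, 0.0]
force: [-0.2, -0.3, -0.1]
opening: 0.0551
grasp_force: 0.0
```

Run:
```python
from h import *
rows((.5,-.0,.25,-.018),(.516,-.0683,.20,-.018),(.516,-.0683,.119,-.018))
for k in range(2):
    im=grab_frame('scene'); m=mask('scene','large_basket')
    q,f=fitz('scene','large_basket',[.542,.09,YS],.032,m); print(q,f,sx(q[:2]-[-.0007,.002]))
top=grab_frame('top')
cv2.imwrite('pics/b1.png',np.hstack([cv2.resize(im[110:260,230:380],(400,400),interpolation=2),cv2.resize(top[150:300,200:350],(400,400),interpolation=2)])[:,:,::-1])
```

```text
t 11.85 p [0.5452 0.0885 0.2571] q6 [ 0.02  0.37  1.4   0.    1.36 -1.48] F [-0.2 -0.3 -0.1] open 0.0550881663758095 0.0
[[np.float64(3.87), np.float64(-9.15), np.float64(0.67)], [np.float64(0.0), np.float64(0.5), np.float64(-3.1)]]
[[np.float64(1.83), np.float64(-15.85), np.float64(5.68)], [np.float64(0.0), np.float64(0.5), np.float64(-3.1)]]
[[np.float64(1.9), np.float64(-15.86), np.float64(13.78)], [np.float64(0.0), np.float64(0.5), np.float64(-3.1)]]
[ 0.5422  0.0907 -0.0725] 0.109 [-0.0623  0.0002]
[ 0.5424  0.0905 -0.0678] 0.091 [-0.0621  0.    ]
```

View pics/b1.png

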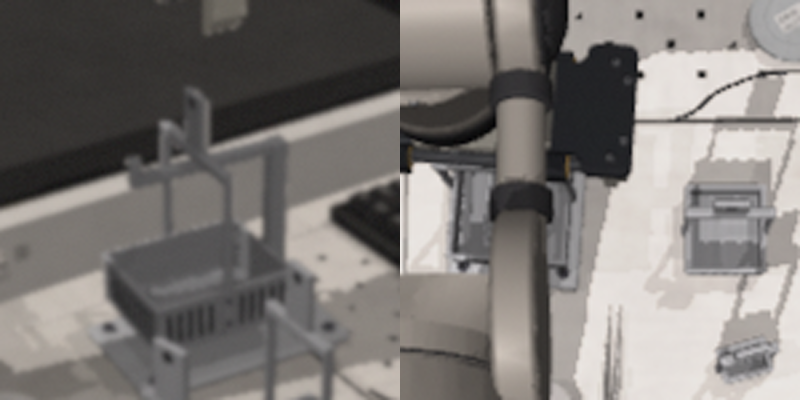

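The left crop shows the large basket hanging level on the arm near the post, bar at (195,150), with nothing touching it. Next is the middle basket.

Request:
drive_tool(targets=[[[3.9,-9.2,0.7],[0,0,-3.1]],[[3.9,-9.2,0.7],[0,0,-3.1]],[[1.9,-15.9,4.2],[0,0,-3.1]],[[1.9,-15.9,5.7],[0,0,-3.1]],[[1.9,-15.9,7.5],[0,0,-3.1]],[[1.9,-15.9,7.5],[0,0,-3.1]],[[1.9,-15.9,7.5],[0,0,-3.1]]], fingers=0.7)

```text
clock: 12.8
eef_pos: [0.5124, -0.0685, 0.1766]
orientation: [-0.001, 0.009, 1.0, 0.0]
force: [0.3, 0.3, 0.5]
opening: 0.0644
grasp_force: 0.0
```

Run:
```python
from h import *
rows((.5164,-.069,.119,-.018))
```

```text
t 12.8 p [ 0.5124 -0.0685  0.1766] q6 [-0.28  0.37  1.62  0.    1.15 -1.83] F [0.3 0.3 0.5] open 0.06436828931611242 0.0
[[np.float64(-0.41), np.float64(-0.04), np.float64(5.76)], [np.float64(0.0), np.float64(-0.1), np.float64(-0.0)]]
```

Request:
drive_tool(targets=[[[-0.4,0,0],[0,0,0]],[[-0.4,0,1.5],[0,0,0]],[[-0.4,0,3.5],[0,0,0]],[[-0.4,0,5],[0,0,0]],[[-0.4,0,5.7],[0,0,0]],[[-0.4,0,5.7],[0,0,0]]])

```text
clock: 13.4
eef_pos: [0.5168, -0.0684, 0.1199]
orientation: [-0.0, 0.009, 1.0, 0.0]
force: [0.3, 0.4, -0.5]
opening: 0.0642
grasp_force: 0.0
```

Request:
drive_tool(targets=[[[0,0,0],[0,0,0]],[[0,0,0],[0,0,0]],[[0,0,0],[0,0,0]],[[0,0,0],[0,0,0]],[[0,0,0],[0,0,0]],[[0,0,0],[0,0,0]],[[0,0,0],[0,0,0]],[[0,0,0],[0,0,0]],[[0,0,0],[0,0,0]]], fingers=0, squeeze=25)

```text
clock: 14.3
eef_pos: [0.5167, -0.0689, 0.12]
orientation: [0.0, 0.009, 1.0, 0.0]
force: [0.4, 0.7, 2.6]
opening: 0.0233
grasp_force: 25.0
```

Run:
```python
from h import *
rows((.516,-.069,.28,-.018),(.46,-.01,.28,YS),ST(-.17,.28),ST(-.17,.203),ST(-.075,.203))
```

```text
t 14.3 p [ 0.5167 -0.0689  0.12  ] q6 [-0.28  0.45  1.68  0.    1.01 -1.83] F [0.4 0.7 2.6] open 0.02331959238851562 25.000171065330505
[[np.float64(0.06), np.float64(-0.01), np.float64(-16.0)], [np.float64(0.0), np.float64(0.0), np.float64(-0.0)]]
[[np.float64(5.77), np.float64(5.78), np.float64(-16.0)], [np.float64(0.0), np.float64(0.0), np.float64(3.1)]]
[[np.float64(8.42), np.float64(16.36), np.float64(-16.0)], [np.float64(0.0), np.float64(0.0), np.float64(3.1)]]
[[np.float64(8.42), np.float64(16.36), np.float64(-8.3)], [np.float64(0.0), np.float64(0.0), np.float64(3.1)]]
[[np.float64(-1.06), np.float64(15.85), np.float64(-8.3)], [np.float64(0.0), np.float64(0.0), np.float64(3.1)]]
```

Request:
drive_tool(targets=[[[0,0,-0.7],[0,0,0]],[[0,0,-2.2],[0,0,0]],[[0,0,-5],[0,0,0]],[[0,0,-8.5],[0,0,0]],[[0,0,-12],[0,0,0]],[[0,0,-15],[0,0,0]],[[0,0,-17],[0,0,0]],[[0,0,-17.5],[0,0,0]],[[0,0,-17.5],[0,0,0]]])

```text
clock: 15.2
eef_pos: [0.5167, -0.0689, 0.2951]
orientation: [0.0, 0.009, 1.0, -0.0]
force: [-1.0, 0.3, -0.8]
opening: 0.0236
grasp_force: 25.0
```

Request:
drive_tool(targets=[[[0.4,0.8,0],[0,0,0.2]],[[1.3,2.5,0],[0,0,0.5]],[[2.8,5.5,0],[0,0,1]],[[4.3,8.5,0],[0,0,1.6]],[[5.8,11.5,0],[0,0,2.2]],[[7.2,14.2,0],[0,0,2.8]],[[8,15.8,0],[0,0,3.1]],[[8.25,16.35,0],[0,0,3.1]],[[8.25,16.35,0],[0,0,3.1]],[[8.25,16.35,0],[0,0,3.1]]])

```text
clock: 16.2
eef_pos: [0.4372, 0.0956, 0.2944]
orientation: [-0.0, 0.036, 0.999, -0.0]
force: [-0.0, -0.4, -0.7]
opening: 0.0239
grasp_force: 25.0
```

Run:
```python
from h import *
rows(ST(-.168,.2),ST(-.0755,.2))
print(sx(sense()['eef_pos']))
```

```text
t 16.2 p [0.4372 0.0956 0.2944] q6 [ 0.04  0.15  1.59 -0.    1.4  -1.45] F [-0.  -0.4 -0.7] open 0.02385933854854661 24.999785721302032
[[np.float64(-0.02), np.float64(0.05), np.float64(9.44)], [np.float64(-0.0), np.float64(-0.0), np.float64(-0.0)]]
[[np.float64(-9.27), np.float64(0.05), np.float64(9.43)], [np.float64(-0.0), np.float64(-0.0), np.float64(-0.0)]]
[-0.1682 -0.0004]
```

Request:
drive_tool(targets=[[[0,0,1],[0,0,0]],[[0,0,3.2],[0,0,0]],[[0,0,6],[0,0,0]],[[0,0,8.3],[0,0,0]],[[0,0,9.3],[0,0,0]],[[0,0,9.4],[0,0,0]],[[0,0,9.4],[0,0,0]],[[0,0,9.4],[0,0,0]]])

```text
clock: 17.0
eef_pos: [0.4379, 0.096, 0.2019]
orientation: [0.001, 0.036, 0.999, 0.0]
force: [-0.1, 0.6, -1.3]
opening: 0.0234
grasp_force: 25.0
```

Run:
```python
from h import *
rows(ST(-.0755,.2))
p=sense()['eef_pos'];print(sx(p))
im=grab_frame('scene'); m=mask('scene','middle_basket')
q,f=fitz('scene','middle_basket',[p[0],p[1],YS],p[2]-.12,m);print(q,f,sx(q[:2]-[-.0007,.002]))
cv2.imwrite('pics/c1.png',cv2.resize(im[110:290,200:440],(800,600),interpolation=2)[:,:,::-1])
```

```text
t 17.0 p [0.4379 0.096  0.2019] q6 [ 0.04  0.22  1.76  0.    1.15 -1.45] F [-0.1  0.6 -1.3] open 0.023360727934292662 24.99987244606018
[[np.float64(-9.2), np.float64(0.01), np.float64(0.2)], [np.float64(0.0), np.float64(0.1), np.float64(-0.0)]]
[-1.675e-01 -1.000e-04]
[ 0.4375  0.1005 -0.0587] 0.265 [-0.1674  0.0025]
```

View pics/c1.png

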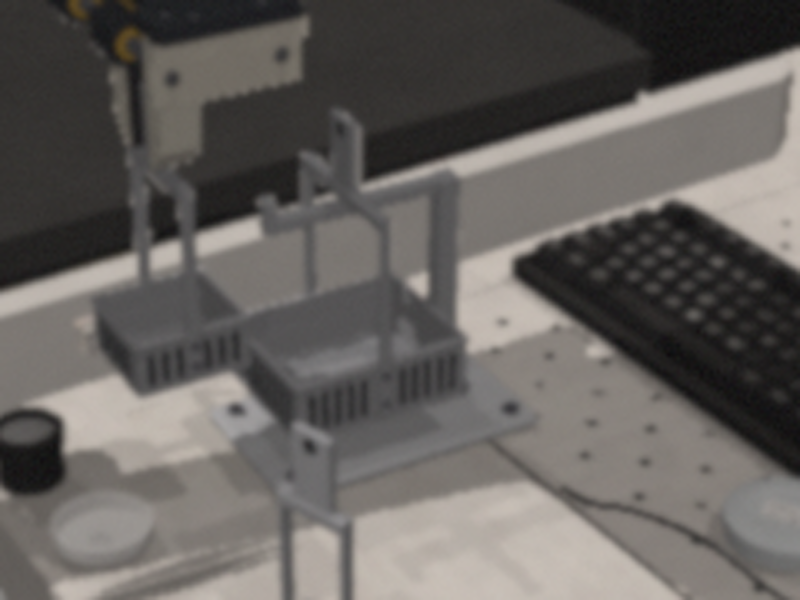

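The middle basket at (170,330) is upright in front of the tip at (265,215), and its bar is above the arm. I'll move it in at this height.

Request:
drive_tool(targets=[[[-0.5,0,0],[0,0,0]],[[-1.6,0,0],[0,0,0]],[[-3.2,0,0],[0,0,0]],[[-5,0,0],[0,0,0]],[[-6.8,0,0],[0,0,0]],[[-8.2,0,0],[0,0,0]],[[-9,0,0],[0,0,0]],[[-9.2,0,0],[0,0,0]],[[-9.2,0,0],[0,0,0]],[[-9.2,0,0],[0,0,0]],[[-9.2,0,0],[0,0,0]]])

```text
clock: 18.2
eef_pos: [0.5285, 0.0896, 0.201]
orientation: [-0.0, 0.036, 0.999, 0.0]
force: [-0.4, 0.6, -0.6]
opening: 0.0238
grasp_force: 25.0
```

Run:
```python
from h import *
rows(ST(-.0755,.2),ST(-.0755,.1635))
p=sense()['eef_pos'];print(sx(p))
im=grab_frame('scene'); m=mask('scene','middle_basket')
q,f=fitz('scene','middle_basket',[p[0],p[1],YS],p[2]-.12,m);print(q,f,sx(q[:2]-[-.0007,.002]))
m=mask('scene','large_basket')
q,f=fitz('scene','large_basket',[.542,.09,YS],.032,m);print(q,f,sx(q[:2]-[-.0007,.002]))
```

```text
t 18.2 p [0.5285 0.0896 0.201 ] q6 [ 0.02  0.38  1.54  0.    1.22 -1.47] F [-0.4  0.6 -0.6] open 0.023760097497456372 24.999885857105255
[[np.float64(-0.12), np.float64(-0.0), np.float64(0.1)], [np.float64(0.0), np.float64(-0.0), np.float64(-0.0)]]
[[np.float64(-0.12), np.float64(-0.0), np.float64(3.75)], [np.float64(0.0), np.float64(-0.0), np.float64(-0.0)]]
[-0.0767  0.    ]
[ 0.5279  0.0928 -0.0832] 0.32 [-0.0767  0.0013]
[ 0.5427  0.0887 -0.0943] 0.51 [-0.0616 -0.0017]
```

Request:
drive_tool(targets=[[[-0.15,0,0],[0,0,0]],[[-0.15,0,0.7],[0,0,0]],[[-0.15,0,1.5],[0,0,0]],[[-0.15,0,2.3],[0,0,0]],[[-0.15,0,3],[0,0,0]],[[-0.15,0,3.4],[0,0,0]],[[-0.15,0,3.65],[0,0,0]],[[-0.15,0,3.75],[0,0,0]],[[-0.15,0,3.75],[0,0,0]],[[-0.15,0,3.75],[0,0,0]]])

```text
clock: 19.35
eef_pos: [0.5304, 0.0894, 0.164]
orientation: [0.0, 0.036, 0.999, 0.0]
force: [-1.4, -0.4, 4.9]
opening: 0.0234
grasp_force: 25.0
```

Run:
```python
from h import *
rows(ST(-.0755,.1635))
p=sense()['eef_pos'];print(sx(p))
im=grab_frame('scene')
cv2.imwrite('pics/d1.png',cv2.resize(im[110:260,240:390],(600,600),interpolation=2)[:,:,::-1])
```

```text
t 19.35 p [0.5304 0.0894 0.164 ] q6 [ 0.02  0.42  1.58  0.    1.13 -1.47] F [-1.4 -0.4  4.9] open 0.02342142433056257 25.000600218772888
[[np.float64(0.08), np.float64(0.0), np.float64(0.05)], [np.float64(0.0), np.float64(0.0), np.float64(-0.0)]]
[-0.0747 -0.    ]
```

View pics/d1.png

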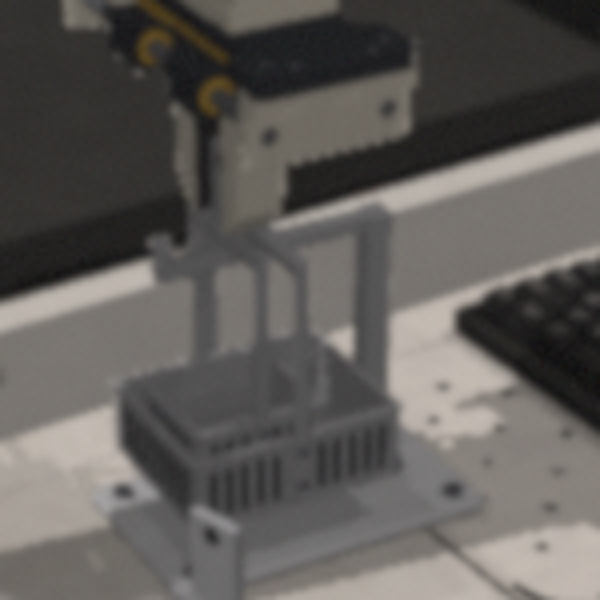

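The middle box is nested inside the large one, and both bars are parallel on the arm at about (250,260) and (290,260). I'll let go and rise slowly.

Request:
drive_tool(targets=[[[0,0,0],[0,0,0]],[[0,0,0],[0,0,0]],[[0,0,0],[0,0,0]],[[0,0,0],[0,0,0]],[[0,0,0],[0,0,0]],[[0,0,-0.6],[0,0,0]],[[0,0,-1.8],[0,0,0]],[[0,0,-3.5],[0,0,0]],[[0,0,-5.5],[0,0,0]],[[0,0,-8],[0,0,0]],[[0,0,-10],[0,0,0]],[[0,0,-10],[0,0,0]]], fingers=0.6)

```text
clock: 20.6
eef_pos: [0.5319, 0.0894, 0.2674]
orientation: [0.004, 0.036, 0.999, 0.0]
force: [0.6, -0.0, -0.7]
opening: 0.0549
grasp_force: 0.0
```

Run:
```python
from h import *
rows((.4172,-.0822,.22,.27),(.4172,-.0822,.16,.27))
im=grab_frame('scene')
for t,z in(('middle_basket',.044),('large_basket',.032)):
    for r in regions_of('scene',t)[:2]: 
        m=r['region'].astype(float); print(t,r['location'],m.sum())
        q,f=fitz('scene',t,[.5302 if z>.04 else .542,.0905,YS],z,m);print(q,f,sx(q[:2]-[-.0007,.002]))
cv2.imwrite('pics/e1.png',cv2.resize(im[110:260,240:390],(600,600),interpolation=2)[:,:,::-1])
```

```text
t 20.6 p [0.5319 0.0894 0.2674] q6 [ 0.02  0.34  1.42  0.    1.38 -1.47] F [ 0.6 -0.  -0.7] open 0.054912150074156 0.0
[[np.float64(10.23), np.float64(-17.95), np.float64(4.65)], [np.float64(-0.0), np.float64(0.4), np.float64(-19.6)]]
[[np.float64(10.27), np.float64(-17.95), np.float64(10.65)], [np.float64(-0.0), np.float64(0.4), np.float64(-19.6)]]
large_basket [309.4, 220.6] 2099.0
[ 0.5423  0.0891 -0.0851] 0.549 [-0.0621 -0.0014]
```

View pics/e1.png

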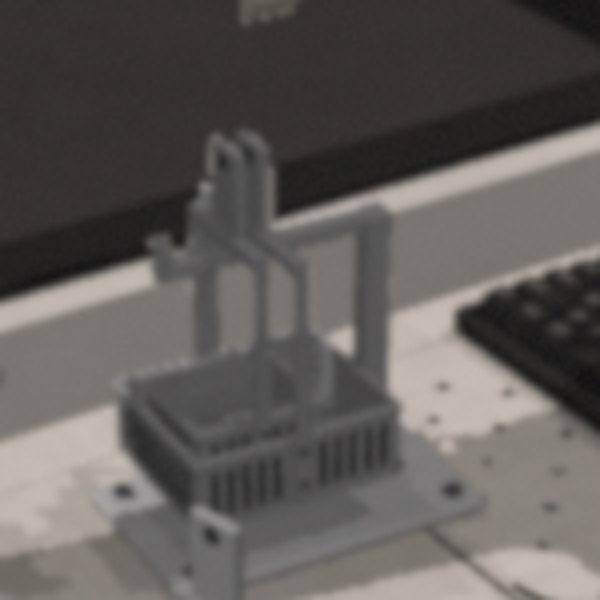

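Both hang still and upright, with the tabs at (222,160) and (258,165). Now the small basket.

Request:
drive_tool(targets=[[[5,-9,0],[0,0,-9]],[[10.2,-18,2],[0,0,-19.8]],[[10.2,-18,4.5],[0,0,-19.8]],[[10.2,-18,7],[0,0,-19.8]],[[10.2,-18,10],[0,0,-19.8]],[[10.2,-18,10],[0,0,-19.8]],[[10.2,-18,10],[0,0,-19.8]],[[10.2,-18,10],[0,0,-19.8]],[[10.2,-18,10],[0,0,-19.8]]], fingers=0.7)

```text
clock: 21.65
eef_pos: [0.4172, -0.0824, 0.1647]
orientation: [0.001, -0.137, 0.991, -0.001]
force: [0.5, 0.3, 0.4]
opening: 0.0642
grasp_force: 0.0
```

Run:
```python
from h import *
rows((.417,-.0825,.1075,.275))
```

```text
t 21.65 p [ 0.4172 -0.0824  0.1647] q6 [-0.38  0.23  1.88  0.    1.03 -2.22] F [0.5 0.3 0.4] open 0.06419422969954447 0.0
[[np.float64(0.04), np.float64(0.0), np.float64(5.72)], [np.float64(-0.1), np.float64(0.1), np.float64(-0.0)]]
```

Request:
drive_tool(targets=[[[0,0,1],[0,0,0]],[[0,0,2.8],[0,0,0]],[[0,0,4.6],[0,0,0]],[[0,0,5.6],[0,0,0]],[[0,0,5.6],[0,0,0]],[[0,0,5.6],[0,0,0]]])

```text
clock: 22.25
eef_pos: [0.416, -0.0827, 0.1077]
orientation: [0.0, -0.136, 0.991, -0.0]
force: [-0.4, 0.2, -0.1]
opening: 0.0641
grasp_force: 0.0
```

Request:
drive_tool(targets=[[[0,0,0],[0,0,0]],[[0,0,0],[0,0,0]],[[0,0,0],[0,0,0]],[[0,0,0],[0,0,0]],[[0,0,0],[0,0,0]],[[0,0,0],[0,0,0]],[[0,0,0],[0,0,0]],[[0,0,0],[0,0,0]],[[0,0,0],[0,0,0]]], fingers=0, squeeze=20)

```text
clock: 23.15
eef_pos: [0.4157, -0.0828, 0.1074]
orientation: [0.0, -0.136, 0.991, 0.0]
force: [-0.2, 0.6, 1.2]
opening: 0.0238
grasp_force: 20.0
```

Run:
```python
from h import *
rows((.417,-.0825,.285,.275),ST(-.155,.285),ST(-.155,.195))
```

```text
t 23.15 p [ 0.4157 -0.0828  0.1074] q6 [-0.38  0.31  1.95  0.    0.87 -2.22] F [-0.2  0.6  1.2] open 0.023835464469117548 19.98890519142151
[[np.float64(-0.14), np.float64(-0.01), np.float64(-17.76)], [np.float64(0.0), np.float64(0.0), np.float64(-0.1)]]
[[np.float64(-8.15), np.float64(16.2), np.float64(-17.76)], [np.float64(0.0), np.float64(0.0), np.float64(19.8)]]
[[np.float64(-8.15), np.float64(16.2), np.float64(-8.76)], [np.float64(0.0), np.float64(0.0), np.float64(19.8)]]
```

Request:
drive_tool(targets=[[[0,0,-0.7],[0,0,0]],[[0,0,-2.2],[0,0,0]],[[0,0,-4.5],[0,0,0]],[[0,0,-7],[0,0,0]],[[0,0,-8.6],[0,0,0]],[[0,0,-8.9],[0,0,0]],[[0,0,-8.9],[0,0,0]]])

```text
clock: 23.85
eef_pos: [0.4157, -0.0828, 0.1966]
orientation: [0.0, -0.136, 0.991, -0.0]
force: [-1.2, -0.2, -0.4]
opening: 0.024
grasp_force: 20.0
```

Request:
drive_tool(targets=[[[-0.4,0.8,0],[0,0,1]],[[-1.2,2.5,0],[0,0,3]],[[-2.7,5.4,0],[0,0,6.6]],[[-4.2,8.4,0],[0,0,10.3]],[[-5.7,11.4,0],[0,0,14]],[[-7,14,0],[0,0,17]],[[-7.8,15.6,0],[0,0,19]],[[-8.1,16.2,0],[0,0,19.8]],[[-8.1,16.2,0],[0,0,19.8]],[[-8.1,16.2,0],[0,0,19.8]],[[-8.1,16.2,0],[0,0,19.8]]])

```text
clock: 24.95
eef_pos: [0.4497, 0.0942, 0.1962]
orientation: [-0.0, 0.037, 0.999, -0.0]
force: [0.2, 0.6, -0.5]
opening: 0.0244
grasp_force: 20.0
```

Run:
```python
from h import *
rows(ST(-.155,.196),ST(-.088,.196))
p=sense()['eef_pos'];print(sx(p))
im=grab_frame('scene')
for r in regions_of('scene','small_basket')[:2]:
    m=r['region'].astype(float);print(r['location'],r['confidence'],m.sum())
    q,f=fitz('scene','small_basket',[p[0],p[1],YS],p[2]-.1074,m);print(q,f,sx(q[:2]-[-.0007,.002]))
cv2.imwrite('pics/f1.png',cv2.resize(im[110:260,220:370],(600,600),interpolation=2)[:,:,::-1])
```

```text
t 24.95 p [0.4497 0.0942 0.1962] q6 [ 0.04  0.25  1.74 -0.    1.15 -1.46] F [ 0.2  0.6 -0.5] open 0.024371193203493468 19.987662434577942
[[np.float64(-0.06), np.float64(0.1), np.float64(0.02)], [np.float64(-0.0), np.float64(-0.0), np.float64(-0.1)]]
[[np.float64(-6.76), np.float64(0.11), np.float64(0.01)], [np.float64(-0.0), np.float64(-0.0), np.float64(-0.1)]]
[-0.1556 -0.001 ]
[257.0, 196.1] 0.65 802.0
[ 0.4499  0.0943 -0.1008] 0.338 [-0.1546 -0.0028]
[311.0, 221.1] 0.31 2008.0
[ 0.4532  0.038  -0.5046] 1.059 [-0.1473 -0.0587]
```

View pics/f1.png

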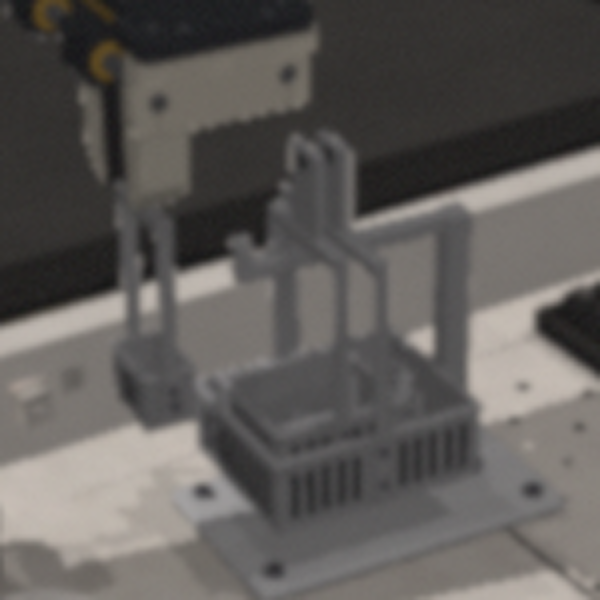

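The small basket at (155,385) hangs upright in front of the tip at (240,245), above the rims. I'll move it in.

Request:
drive_tool(targets=[[[-0.4,0.1,0],[0,0,0]],[[-1.2,0.1,0],[0,0,0]],[[-2.5,0.1,0],[0,0,0]],[[-4,0.1,0],[0,0,0]],[[-5.4,0.1,0],[0,0,0]],[[-6.3,0.1,0],[0,0,0]],[[-6.65,0.1,0],[0,0,0]],[[-6.65,0.1,0],[0,0,0]],[[-6.65,0.1,0],[0,0,0]],[[-6.65,0.1,0],[0,0,0]]])

```text
clock: 26.05
eef_pos: [0.5159, 0.0913, 0.1965]
orientation: [-0.0, 0.036, 0.999, 0.0]
force: [0.1, 0.2, -0.7]
opening: 0.0237
grasp_force: 20.0
```

Run:
```python
from h import *
rows(ST(-.089,.196),ST(-.089,.163))
p=sense()['eef_pos'];print(sx(p))
im=grab_frame('scene')
cv2.imwrite('pics/g2.png',cv2.resize(im[110:260,230:380],(600,600),interpolation=2)[:,:,::-1])
```

```text
t 26.05 p [0.5159 0.0913 0.1965] q6 [ 0.03  0.37  1.58  0.    1.2  -1.47] F [ 0.1  0.2 -0.7] open 0.023706331356461337 19.98772233724594
[[np.float64(-0.04), np.float64(-0.09), np.float64(0.05)], [np.float64(0.0), np.float64(-0.0), np.float64(-0.0)]]
[[np.float64(-0.04), np.float64(-0.09), np.float64(3.35)], [np.float64(0.0), np.float64(-0.0), np.float64(-0.0)]]
[-0.0894  0.0009]
```

View pics/g2.png

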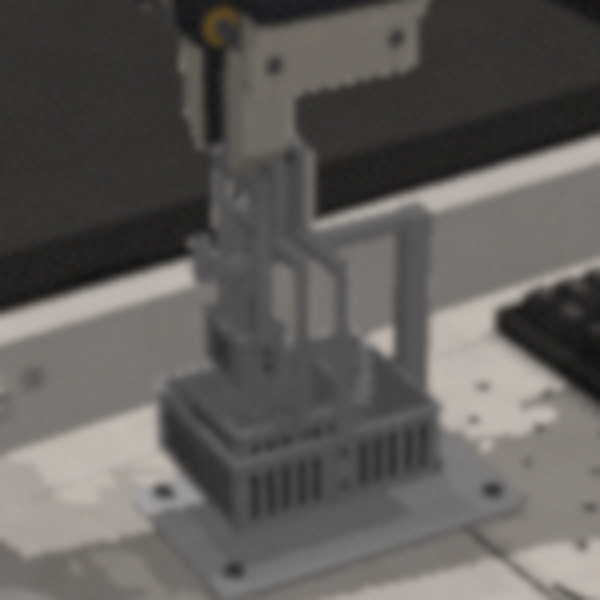

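The small box at (240,345) is above the middle one with the arm inside its bail. I'll lower it gently.

Request:
drive_tool(targets=[[[0,-0.1,0],[0,0,0]],[[0,-0.1,0.7],[0,0,0]],[[0,-0.1,1.4],[0,0,0]],[[0,-0.1,2.1],[0,0,0]],[[0,-0.1,2.7],[0,0,0]],[[0,-0.1,3.1],[0,0,0]],[[0,-0.1,3.3],[0,0,0]],[[0,-0.1,3.35],[0,0,0]],[[0,-0.1,3.35],[0,0,0]],[[0,-0.1,3.35],[0,0,0]]])

```text
clock: 27.1
eef_pos: [0.5163, 0.0903, 0.1633]
orientation: [0.0, 0.036, 0.999, 0.0]
force: [-1.8, 0.3, 3.3]
opening: 0.0242
grasp_force: 20.0
```

Run:
```python
from h import *
rows(ST(-.089,.163))
print(sx(sense()['eef_pos']))
```

```text
t 27.1 p [0.5163 0.0903 0.1633] q6 [ 0.03  0.4   1.62  0.    1.12 -1.47] F [-1.8  0.3  3.3] open 0.024175926616045496 19.995153844356537
[[np.float64(0.0), np.float64(0.01), np.float64(0.03)], [np.float64(0.0), np.float64(0.0), np.float64(-0.0)]]
[-0.089  -0.0001]
```

Seated: the upward force and the height agree. I'll release, rise and back off.

Request:
drive_tool(targets=[[[0,0,0],[0,0,0]],[[0,0,0],[0,0,0]],[[0,0,0],[0,0,0]],[[0,0,0],[0,0,0]],[[0,0,0],[0,0,0]],[[0,0,-0.6],[0,0,0]],[[0,0,-1.8],[0,0,0]],[[0,0,-3.5],[0,0,0]],[[0,0,-5.5],[0,0,0]],[[0,0,-8],[0,0,0]],[[0,0,-10],[0,0,0]],[[0,0,-10],[0,0,0]]], fingers=0.6)

```text
clock: 28.3
eef_pos: [0.5177, 0.0903, 0.2668]
orientation: [0.004, 0.036, 0.999, 0.0]
force: [1.0, 0.0, -0.5]
opening: 0.0553
grasp_force: 0.0
```

Request:
drive_tool(targets=[[[3,0,0],[0,0,0]],[[7,0,0],[0,0,0]],[[11,0,0],[0,0,0]],[[12,0,0],[0,0,0]],[[12,0,0],[0,0,0]],[[12,0,0],[0,0,0]]])

```text
clock: 28.9
eef_pos: [0.3977, 0.0989, 0.2632]
orientation: [0.001, 0.036, 0.999, 0.0]
force: [-0.2, -0.1, -1.2]
opening: 0.0553
grasp_force: 0.0
```

Run:
```python
from h import *
rows()
im=grab_frame('scene');t=grab_frame('top')
cv2.imwrite('pics/h1.png',np.hstack([cv2.resize(im[110:260,230:380],(550,550),interpolation=2),cv2.resize(t[150:300,180:248],(249,550),interpolation=2)])[:,:,::-1])
```

```text
t 28.9 p [0.3977 0.0989 0.2632] q6 [ 0.06  0.1   1.74  0.    1.3  -1.44] F [-0.2 -0.1 -1.2] open 0.055256637007328635 0.0
```

View pics/h1.png

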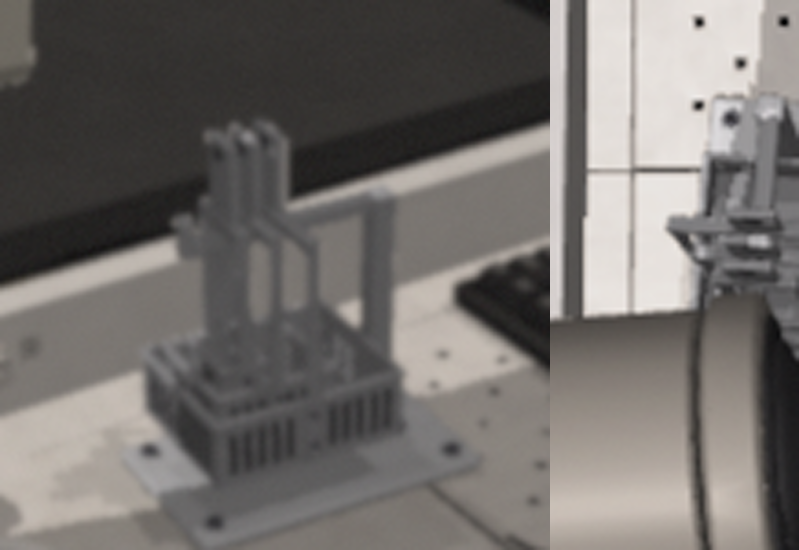

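All three baskets hang nested and upright, with their tabs side by side at (215–275,150), and the gripper is clear of them.

```bash
python3 -c "
from station import hand_in
print(hand_in())"
```

```text
the job is handed in; nothing more can be done
None
```

The large, middle and small baskets were hung on the hook in that order, nested and upright with the gripper clear, and the job was handed in at about 29 s; the dish, loupe and tweezers were not handled.

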